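# Pack the sample tray and hold its cover over it

## Task

Stand the white screw-cap bottle and the large white-lidded jar upright in their fitting empty pockets of the grey sample tray (each goes all the way down) and let go of them. Then take the blue cover by its black grip, carry it across over the metal tin, and stop with it hovering level and squarely over the tray, ready to be lowered, its lower rim about 15 mm above the bottle's cap and touching nothing. Finish there still holding the cover in the air; on the way do not tip the bottle or the jar over, do not touch the tray or the packed things with the cover, and do not disturb the small blue jar already in the tray, the metal tin, the beaker or the dropper bottle.

Things in the scene. Friction and masses are not known exactly. Their poses are not given: they have to be found in the camera images.
- tray: fixed grey sample tray, yaw within 0.4 rad of facing the robot. Origin: centre of its underside, on the bench. Black flange 90 (x) x 172 (y) x 4 mm; on it a block 62 x 148 mm, top 28 mm above the bench, with three round pockets 20 mm deep along y at x = 0: 44 mm wide at y = +43 mm (large jar), 34 mm at y = -10 mm (white bottle), 36 mm at y = -54 mm (holds the small blue jar)
- pocket_jar (a point): centre of the floor of the 44 mm pocket for the large jar, 8 mm above the bench; axes as the tray
- pocket_bottle (a point): centre of the floor of the 34 mm pocket for the white bottle, 8 mm above the bench; axes as the tray. The cap of the packed bottle reaches 60 mm above the bench
- white_bottle_mid (a point): middle of the loose white plastic bottle with ribbed white screw cap, 30 mm across, 52 mm tall, standing upright; this point is on its axis 26 mm above its underside
- jar_mid (a point): middle of the loose large jar: clear body 40 mm across, wide white lid 44 mm across (its lower edge 33 mm above the underside) with a pink mark on top, 45 mm tall in all, lid fixed on, standing upright; this point is on its axis 22.5 mm above its underside
- blue_jar_mid (a point): middle of the small jar with blue contents and white lid, 32 mm across, 28 mm tall, loose in the third pocket of the tray (its top 36 mm above the bench); stays there. This point is on its axis, 14 mm above its underside
- cover: loose blue cover, a box open downwards, standing on its rim, about 0.16 kg. Origin: centre of the lower rim plane. Outside 72 (x) x 158 (y) x 64 mm high, walls 3 mm; on top a black fin grip 12 mm thick (x), 70 mm long (y), 64 to 94 mm above the rim. It fits over the tray's block, its y axis along the tray's y, either way round; hover height is that of this origin
- cover_grip (a point): centre of the cover's black fin grip, 82 mm above the cover's lower rim; axes as the cover: pinch the fin across its x axis
- tin: old round metal tin of scrap, brassy, loose, 92 mm across, 59 mm tall, standing on the bench between cover and tray. Origin: centre of its underside. Not to be disturbed
- beaker: small glass beaker, 44 mm across, 42 mm tall, loose bystander. Origin: centre of its underside
- dropper: small white dropper bottle, 24 mm across, 55 mm tall, loose bystander. Origin: centre of its underside
Not all that is in view belongs to the job. What is shaped like the part that bears white_bottle_mid but green or yellow is not meant.

How it is judged:
By the outcome, as a careful person would: the job done as asked, in the order asked, and still so for the second after the job is handed in, while the arm keeps its last pose, push and grip.
It also fails if it takes over 69 s, if anything falls off the work surface, if the arm or the gripper's body presses on something with over 40 N, if the wrist force passes 120 N, or if a joint passes its speed limit or range.

## Robot

A 7-joint arm with a two-finger parallel gripper is mounted at the origin on a cart in front of the work surface, level with it; the furniture and walls round the work are solid. World frame = base frame: x ahead of the robot, y to its left, z up, the work surface at z = 0. Lengths are in m, angles in rad, forces in N, time in s.
With the tool pointing down it reaches from about 0.4 to 0.85 m from the base axis. Payload 4.5 kg.
Tool frame: the origin (TCP) lies on the centre line of the jaws, within the pads' length; the fingertips stand 8 mm ahead of it and the grasp point (between the pads) lies 11 mm behind it; z points along the fingers, x is the direction in which the jaws open and shut, and the axes are right-handed (so a half turn about z gives the same grasp; the last joint's range is limited). The gripper opens to 88 mm and grips with 3 to 60 N. Pads are 18 mm wide; open, the fingers measure 123 mm over their backs; the gripper's body (75 mm by 187 mm) begins 45 mm behind the grasp point.
Start: joints at [1.377, 0.689, -0.195, 1.565, 0.157, 0.902, -0.215], TCP at [0.141, -0.609, 0.247] pointing down, gripper open.
Joint ranges: [-3.01, 3.01], [-0.46, 2.08], [-1.47, 1.51], [0.13, 2.56], [-1, 4.14], [0.04, 2.09], [-2.66, 2.66]. Speed limits (rad/s): [2.57, 2.57, 3.14, 3.14, 3.14, 3.14, 3.14].

## Interface

Orientations are given as a unit quaternion [x, y, z, w].
In Python, from plant import r gives the robot as it stands.
- The arm moves only by the shell command python3 -m pendant 'ROWS' [FORCE]. ROWS is JSON, a list of rows, each a list of 3 entries, a list of its own where there are three numbers: the turn, a rotation vector about the tool's x, y, z in rad, then the shift along the tool's x, y, z in m, then the opening, from 0 (shut) to 1 (fully open). In form: [[[wx, wy, wz], [tx, ty, tz], claw], ...]. A call has 1 to 10 rows; each row is the pose to reach, as a shift and turn from the pose commanded when the call began, along the tool's axes at that moment; what a row does not reach only later rows make up. A row lasts 1/10 s, in which the tool goes at most 50 mm and 8.59 degrees, less where a joint would pass 70% of its speed; a pose out of reach is approached as far as the arm can. A call with a gripper value outside its range is refused whole. The fingers move at their own pace and stop on an object; FORCE is the grip in N (left out, the last holds). Time passes only in rows, so rows that repeat a pose let the fingers close. It gives the time, the measured TCP pose, the force and the opening at its end, in the units of the state.
- r.get_state(): the state, without advancing time (a new reading comes with each control period).
- r.snapshot(name): name is "scene" or "top" or "wrist"; returns a dict with "image" (480x640x3 uint8, red, green, blue), "mtx" (3x3 intrinsics, pixels), "dist" ([k1, k2, p1, p2, k3] as OpenCV has them; the pictures are not rectified), "R" (3x3) and "t" (3): a world point X has camera coordinates R X + t; the wrist camera has in their place "T_tool_cam" (4x4, takes a point from camera to tool coordinates, whose origin is the TCP and whose axes are the tool frame's). Camera axes: x right, y down, z forward; pixel columns grow to the right and rows downward; lengths in m; the calibration is good to about 2 mm. A picture is of the moment at which its call begins: read the wrist's pose just before it. There is no depth.
- r.finish_job(): hands the job in, once; it reports no verdict.
The state is a dict: "clock": time; "q": joint angles; "qd": joint speeds; "joint_torque": joint torques, N m; "tool_pos": TCP position; "eef_rot": TCP orientation; "contact_force": force on the tool from outside, world axes, zero at the start; "moment": the same for the moment, N m; "opening": opening from 0.0 (shut) to 1.0 (fully open).
Only numpy, scipy, OpenCV 4.12 (cv2) and the standard library are available. Lean on these libraries where they do the work, as an engineer would, in place of code of your own. Each camera call takes 0.05 s, during which the arm holds its last target. There are 200 camera calls.

## Working session

There is one attempt and no reset: what is moved stays moved. The work goes in short steps, Python scripts to look and compute and a shell command to move; the robot and the scene stay as the last step left them, time stands still between calls to the robot, and variables do not carry over. Pictures are saved under pics/ and viewed, about 8 in all and at most 12, crops included, and the job is handed in when it is done.

```bash
ls; mkdir -p pics; python3 - <<'E'
from plant import r
import cv2,numpy as np
s=r.get_state();print(s)
for n in("scene","top"):
    d=r.snapshot(n);cv2.imwrite(f"pics/{n}0.png",d["image"][:,:,::-1])
    np.savez(f"{n}0.npz",**{k:np.array(v) for k,v in d.items()})
    print(n,d["mtx"],d["dist"],d["R"],d["t"])
E
```

```text
pics
{'clock': 0.0, 'q': array([ 1.37679678,  0.68998053, -0.19455532,  1.5663309 ,  0.15733259,
        0.90248417, -0.21511755]), 'qd': array([-0.00092523,  0.00092997, -0.00016363,  0.00052108,  0.00010478,
        0.00066453, -0.00116199]), 'joint_torque': array([ 3.75603095e-04, -5.27566946e+01, -1.26753263e+00, -1.53427291e+01,
       -5.28158667e-02,  6.41698076e-03,  1.86257716e-04]), 'tool_pos': array([ 0.14097739, -0.60826979,  0.24591672]), 'eef_rot': array([ 7.82926496e-01, -6.22113564e-01, -7.44659105e-04, -5.09929732e-04]), 'contact_force': array([ 0.34005338, -0.30483775, -0.55597753]), 'moment': array([ 0.02372867, -0.02999352,  0.01968587]), 'opening': 0.9972674061495029}
scene [[465.00859739   0.         318.93441364]
 [  0.         465.00859739 246.36749386]
 [  0.           0.           1.        ]] [-0.01153994  0.          0.          0.          0.        ] [[ 0.4343035  -0.90059969  0.01733985]
 [-0.63320753 -0.31893479 -0.70521545]
 [ 0.64064709  0.29529781 -0.708781  ]] [-0.1762232   0.42430041  0.80349488]
top [[551.70184559   0.         325.1679972 ]
 [  0.         551.70184559 229.52651576]
 [  0.           0.           1.        ]] [-0.16890194  0.          0.          0.          0.        ] [[ 0.02661774 -0.99962081 -0.00705167]
 [-0.99336478 -0.02566031 -0.11210694]
 [ 0.11188349  0.00998891 -0.99367113]] [0.08029176 0.53898426 1.46944152]
```

View pics/scene0.png

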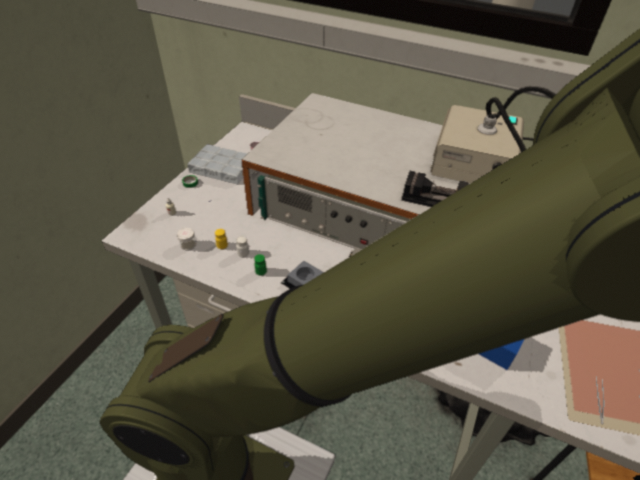

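View pics/top0.png

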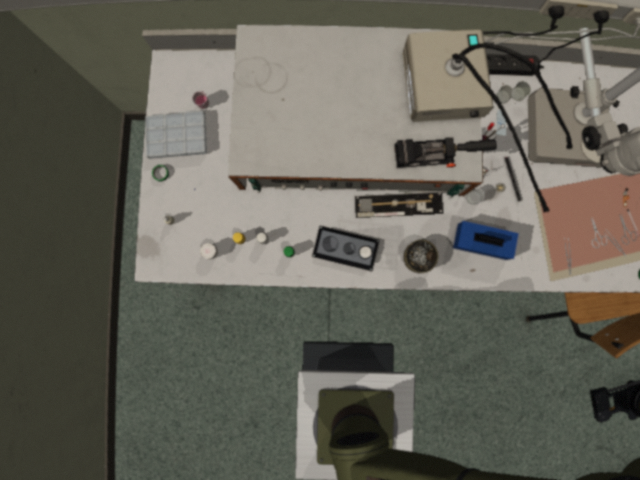

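Scene view: arm covers the middle; the yellow (221,239), white (243,247), green (260,265) bottles and the jar (186,238) are visible. Top view: jar (208,249), yellow (238,237), white bottle (262,237), green (289,251), tray (347,248), tin (421,255), cover (486,239). The candidates for white_bottle_mid are yellow, white and green, and (262,237), the white one, fits.

```bash
cat > h.py <<'E'
import numpy as np,cv2
from scipy.spatial.transform import Rotation as Ro
def ray(d,uv):
    p=cv2.undistortPoints(np.array([[uv]],float),d["mtx"],d["dist"])[0,0]
    return np.array([p[0],p[1],1.])
def cast(d,uv,z):
    if "R" in d: R,t=d["R"],d["t"]; c=-R.T@t; v=R.T@ray(d,uv)
    else: T=d["T"]; c=T[:3,3]; v=T[:3,:3]@ray(d,uv)
    return c+v*(z-c[2])/v[2]
def wrist(r,name):
    s=r.get_state(); d=dict(r.snapshot("wrist")); T=np.eye(4); T[:3,:3]=Ro.from_quat(s["eef_rot"]).as_matrix(); T[:3,3]=s["tool_pos"]
    d["T"]=T@d["T_tool_cam"]; cv2.imwrite(f"pics/{name}.png",d["image"][:,:,::-1]); np.savez(name+".npz",**{k:np.array(v) for k,v in d.items()})
    print("tcp",s["tool_pos"].round(4),"x-axis",T[:3,0].round(3),"y-axis",T[:3,1].round(3)); return d,s
def tocmd(s,target,jawyaw):
    """jawyaw: world angle of the jaw axis; returns tool-frame shift and turn to point straight down"""
    R=Ro.from_quat(s["eef_rot"]); x=np.array([np.cos(jawyaw),np.sin(jawyaw),0])
    if x@R.as_matrix()[:,0]<0:x=-x
    z=np.array([0,0,-1.]);G=Ro.from_matrix(np.c_[x,np.cross(z,x),z])
    return (R.inv()*G).as_rotvec().round(4),R.inv().apply(np.array(target)-s["tool_pos"]).round(4)
def blobs(m,mn=30):
    for c in cv2.findContours(m.astype(np.uint8),cv2.RETR_EXTERNAL,cv2.CHAIN_APPROX_NONE)[0]:
        if cv2.contourArea(c)>mn: yield c
E
python3 - <<'E'
import numpy as np,cv2
from h import *
d=dict(np.load("top0.npz"));im=d["image"]
c=im[165:290,130:530]
cv2.imwrite("pics/topcrop.png",cv2.resize(c[:,:,::-1],(800,250),interpolation=cv2.INTER_CUBIC))
for n,uv,z in[("bottle",(262,236),.052),("jar",(208,248),.045),("yellow",(238,236),.052),("green",(289,251),.052),("pocketjar",(330,242),.028),("pb",(350,248),.028),("bj",(366,252),.036),("tin",(421,255),.059),("grip",(489,239),.094),("dropper?",(170,217),.05),("instr front",(340,180),.1),("instr low",(340,190),0.0),("instL",(236,180),.1),("blackbox",(400,205),.04),("tableL",(137,281),0),("tableR",(500,288),0)]:
    print(n,cast(d,uv,z).round(3))
hsv=cv2.cvtColor(im,cv2.COLOR_RGB2HSV)
m=(hsv[...,0]>100)&(hsv[...,0]<125)&(hsv[...,1]>150)
for c in blobs(m,100): print(cv2.minAreaRect(c),cv2.boundingRect(c))
E
```

```text
bottle [0.512 0.263 0.052]
jar [0.477 0.41  0.045]
yellow [0.511 0.328 0.052]
green [0.474 0.189 0.052]
pocketjar [0.503 0.08  0.028]
pb [0.488 0.026 0.028]
bj [ 0.478 -0.017  0.036]
tin [ 0.472 -0.163  0.059]
grip [ 0.516 -0.338  0.094]
dropper? [0.558 0.519 0.05 ]
instr front [0.661 0.058 0.1  ]
instr low [0.653 0.056 0.   ]
instL [0.654 0.332 0.1  ]
blackbox [ 0.608 -0.108  0.04 ]
tableL [0.381 0.62  0.   ]
tableR [ 0.389 -0.397  0.   ]
((485.7456359863281, 239.8639373779297), (59.25243377685547, 26.627933502197266), 12.200468063354492) (455, 222, 62, 36)
```

View pics/topcrop.png

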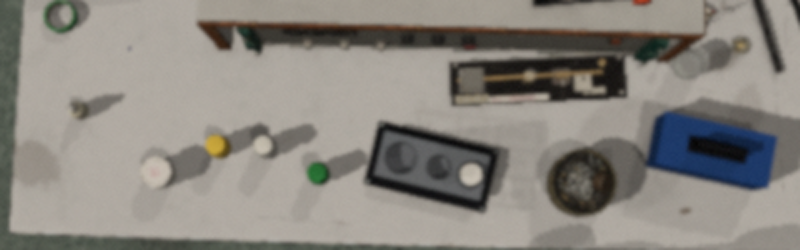

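The crop confirms it: white bottle at crop (262,145), between yellow (217,146) and green (318,173); jar with pink mark at (157,170); the tray's pockets, tin and cover match the computed positions. Moving off toward the cover first, then over the tray, looking on the way.

```bash
python3 -m pendant '[[[0,0,-1.12],[-0.228,-0.38,-0.07],1],[[0,0,-1.12],[-0.228,-0.38,-0.07],1],[[0,0,-1.12],[-0.228,-0.38,-0.07],1],[[0,0,-1.12],[-0.228,-0.38,-0.07],1],[[0,0,-1.12],[-0.228,-0.38,-0.07],1],[[0,0,-1.12],[-0.228,-0.38,-0.07],1],[[0,0,-1.12],[-0.228,-0.38,-0.07],1],[[0,0,-1.12],[-0.228,-0.38,-0.07],1],[[0,0,-1.12],[-0.228,-0.38,-0.07],1],[[0,0,-1.12],[-0.228,-0.38,-0.07],1]]'
python3 - <<'E'
from plant import r
from h import *
d,s=wrist(r,"w1");print(s["q"].round(2),s["eef_rot"],d["T"].round(3))
E
```

```text
clock: 1.1
tool_pos: [0.4661, -0.2935, 0.3182]
eef_rot: [0.994, -0.105, 0.003, -0.002]
contact_force: [-0.6, -0.6, -0.6]
opening: 0.999
tcp [ 0.4661 -0.2935  0.3182] x-axis [ 0.978 -0.209  0.006] y-axis [-0.209 -0.978 -0.005]
[ 0.81  0.54 -0.54  1.69  0.31  0.99 -0.05] [ 0.99446479 -0.10500086  0.00315524 -0.00215542] [[ 0.978 -0.204 -0.05   0.479]
 [-0.21  -0.942 -0.261 -0.226]
 [ 0.006  0.266 -0.964  0.456]
 [ 0.     0.     0.     1.   ]]
```

```bash
python3 -m pendant '[[[0,0,0],[-0.057,-0.38,0],1],[[0,0,0],[-0.057,-0.38,0],1],[[0,0,0],[-0.057,-0.38,0],1],[[0,0,0],[-0.057,-0.38,0],1],[[0,0,0],[-0.057,-0.38,0],1],[[0,0,0],[-0.057,-0.38,0],1],[[0,0,0],[-0.057,-0.38,0],1],[[0,0,0],[-0.057,-0.38,0],1],[[0,0,0],[-0.057,-0.38,0],1],[[0,0,0],[-0.057,-0.38,0],1]]'
python3 - <<'E'
from plant import r
from h import *
d,s=wrist(r,"w2")
E
python3 -m pendant '[[[0,0,0],[-0.046,-0.215,0.05],1],[[0,0,0],[-0.046,-0.215,0.05],1],[[0,0,0],[-0.046,-0.215,0.05],1],[[0,0,0],[-0.046,-0.215,0.05],1],[[0,0,0],[-0.046,-0.215,0.05],1],[[0,0,0],[-0.046,-0.215,0.05],1],[[0,0,0],[-0.046,-0.215,0.05],1]]'
python3 - <<'E'
from plant import r
from h import *
d,s=wrist(r,"w3")
a=[cv2.imread(f"pics/w{i}.png") for i in (1,2,3)]
cv2.imwrite("pics/w123.png",cv2.resize(np.vstack([np.hstack(a[1:]),np.hstack([a[0],a[0]*0])]),(800,600),interpolation=cv2.INTER_AREA))
E
```

```text
clock: 2.15
tool_pos: [0.488, 0.0811, 0.3162]
eef_rot: [0.994, -0.111, -0.001, 0.001]
contact_force: [0.5, -1.6, -0.3]
opening: 1.0
tcp [0.488  0.0811 0.3162] x-axis [ 0.975 -0.221 -0.001] y-axis [-0.221 -0.975  0.002]
clock: 2.9
tool_pos: [0.4918, 0.2995, 0.266]
eef_rot: [0.994, -0.113, -0.0, 0.001]
contact_force: [-0.3, -1.0, -1.0]
opening: 0.998
tcp [0.4918 0.2995 0.266 ] x-axis [ 0.975 -0.224  0.   ] y-axis [-0.224 -0.975  0.003]
```

View pics/w123.png

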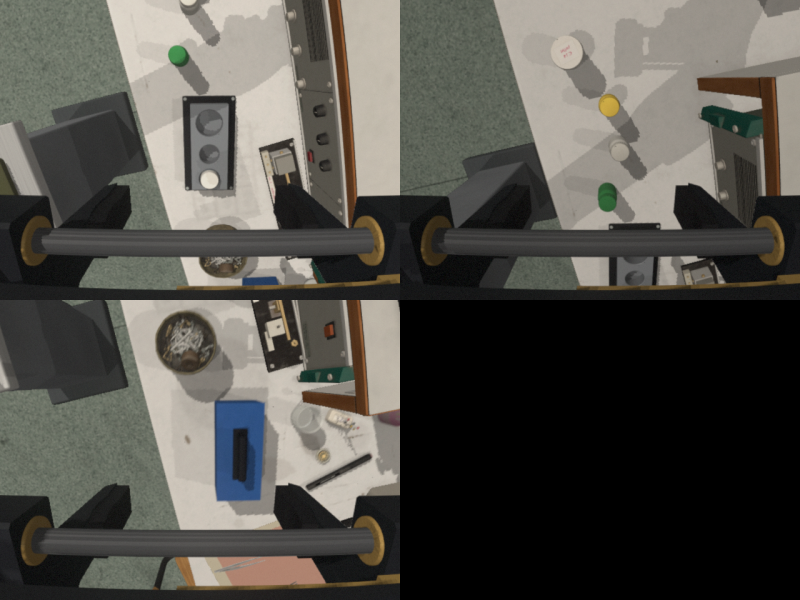

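The combined picture (half-scale×1.25): w2 shows the tray upright with its large pocket (209,123), bottle pocket (209,154), blue jar (209,179); w3 shows the jar (567,52), yellow (610,105), white (619,148), green (608,196); w1 shows the cover (240,450) with fin, tin (186,340), beaker (306,420). Now precise measuring.

```bash
python3 - <<'E'
from h import *
L=lambda n:dict(np.load(n+".npz"))
def rect(d,m,z,name,show=True):
    c=max(blobs(m),key=cv2.contourArea); h=cv2.convexHull(c)
    P=np.array([cast(d,p[0],z)[:2] for p in h],np.float32)*1000
    rr=cv2.minAreaRect(P); b=cv2.boxPoints(rr); e=b[1]-b[0]; f=b[2]-b[1]
    l=e if np.hypot(*e)>np.hypot(*f) else f; l=l*np.sign(l[1])
    print(name,"c",np.round(rr[0],1),"size",np.round(rr[1],1),"yaw",round(float(np.arctan2(-l[0],l[1])),3), "px",cv2.boundingRect(c))
# tray
d=L("w2");im=d["image"];hsv=cv2.cvtColor(im,cv2.COLOR_RGB2HSV)
roi=np.zeros(im.shape[:2],bool);roi[140:320,270:400]=1
m=(hsv[...,2]<60)&roi; rect(d,m,.004,"flange")
g=(hsv[...,2]>235*0+170)&(hsv[...,1]<60)&roi
for n,uv,z in[("pj",(334,197),.028),("pb",(334,246),.028),("bluejar",(334,286),.036)]:print(n,cast(d,uv,z).round(4))
# cover
d=L("w1");im=d["image"];hsv=cv2.cvtColor(im,cv2.COLOR_RGB2HSV)
m=(hsv[...,0]>100)&(hsv[...,0]<125)&(hsv[...,1]>150)
roi=np.zeros(im.shape[:2],bool);roi[130:330,330:440]=1
rect(d,m&roi,.064,"cover")
roi=np.zeros(im.shape[:2],bool);roi[200:285,365:402]=1
rect(d,(im.max(2)<50)&roi,.094,"fin")
print("tin",cast(d,(298,66),.059).round(3))
print("beaker",cast(d,(489,190),.042).round(3))
A=cv2.resize(im[150:330,310:450],None,fx=2.2,fy=2.2)
d=L("w3");im=d["image"]
for n,uv,z in[("bot",(350,234),.052),("jar",(267,83),.045),("yellow",(336,166),.052)]:print(n,cast(d,uv,z).round(4))
B=cv2.resize(im[30:270,220:400],None,fx=2.2,fy=2.2)
d=L("w2");C=cv2.resize(d["image"][140:320,270:400],None,fx=1.7,fy=1.7)
H=530;out=np.zeros((H,1000,3),np.uint8);x=0
for q in(B,A,C):
    out[:q.shape[0],x:x+q.shape[1]]=q[:, :1000-x];print("x0",x);x+=q.shape[1]
cv2.imwrite("pics/c1.png",out[:,:min(x,1000),::-1][:, :800] if 0 else cv2.copyMakeBorder(out[:,:,::-1],0,0,0,0,0)[:, :800])
E
```

```text
flange c [489.6  38.9] size [168.7  88.3] yaw -0.215 px (293, 154, 84, 149)
pj [0.4977 0.0804 0.028 ]
pb [0.4865 0.0296 0.028 ]
bluejar [ 0.4773 -0.0113  0.036 ]
cover c [ 515.1 -342.7] size [157.9  71.3] yaw -0.181 px (345, 162, 77, 158)
fin c [ 513.  -335.7] size [71.9 19.8] yaw -0.203 px (373, 207, 23, 78)
tin [ 0.471 -0.166  0.059]
beaker [ 0.632 -0.316  0.042]
bot [0.5091 0.2761 0.052 ]
jar [0.4703 0.4127 0.045 ]
yellow [0.51   0.3355 0.052 ]
x0 0
x0 396
x0 704
```

View pics/c1.png

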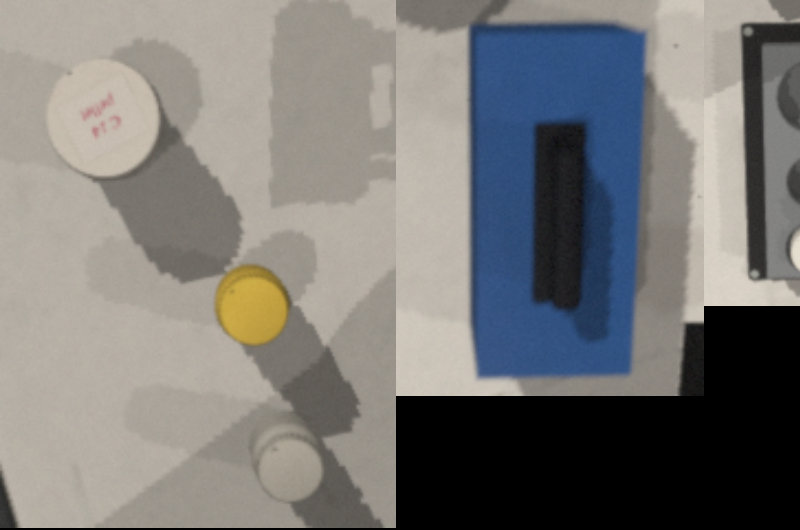

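The crop shows the jar lid (104,118), yellow cap and the white bottle's cap (290,468), all upright; the cover with its fin is viewed obliquely. Compute the grasp.

```bash
python3 - <<'E'
from plant import r
from h import *
d=dict(np.load("w3.npz"));s=r.get_state()
b=cast(d,(351.8,242.7),.052);j=cast(d,(267.3,83.6),.045)
print("top cam",cast(dict(np.load("top0.npz")),(130+262/2,165+145/2),.052))
print(s["tool_pos"],b,j,tocmd(s,[b[0],b[1],.10],-.217),tocmd(s,[b[0],b[1],.032],-.217))
E
```

```text
top cam [0.50830687 0.26578047 0.052     ]
[0.49213786 0.29886593 0.26634161] [0.50900049 0.26811624 0.052     ] [0.47036957 0.41219341 0.045     ] (array([ 0.0027, -0.0006, -0.0099]), array([0.0232, 0.0257, 0.1664])) (array([ 0.0027, -0.0006, -0.0099]), array([0.0232, 0.0255, 0.2344]))
```

```bash
python3 -m pendant '[[[0.002,0,0],[0.023,0.026,0.05],1],[[0.002,0,0],[0.023,0.026,0.1],1],[[0.002,0,0],[0.023,0.026,0.14],1],[[0.002,0,0],[0.023,0.026,0.17],1],[[0.002,0,0],[0.023,0.026,0.19],1],[[0.002,0,0],[0.023,0.026,0.21],1],[[0.002,0,0],[0.023,0.026,0.225],1],[[0.002,0,0],[0.023,0.026,0.234],1],[[0.002,0,0],[0.023,0.026,0.234],0.3],[[0.002,0,0],[0.023,0.026,0.234],0.3]]' 15
python3 -m pendant '[[[0,0,0],[0,0,0],0.2],[[0,0,0],[0,0,0],0.2],[[0,0,0],[0,0,0],0.2],[[0,0,0],[0,0,0],0.2],[[0,0,0],[0,0,0],0.2],[[0,0,0],[0,0,0],0.2]]' 15
```

```text
clock: 3.95
tool_pos: [0.5082, 0.2715, 0.0333]
eef_rot: [0.994, -0.112, 0.001, -0.001]
contact_force: [0.1, -0.0, 0.3]
opening: 0.838
clock: 4.55
tool_pos: [0.5079, 0.2717, 0.0328]
eef_rot: [0.994, -0.111, 0.0, -0.001]
contact_force: [0.3, -0.7, 0.5]
opening: 0.32
```

```bash
python3 -m pendant '[[[0,0,0],[0,0,0],0],[[0,0,0],[0,0,-0.03],0],[[0,0,0],[0,0,-0.08],0],[[0,0,0],[0.003,0.02,-0.12],0],[[0,0,0],[0.007,0.06,-0.15],0],[[0,0,0],[0.01,0.1,-0.167],0],[[0,0,0],[0.014,0.142,-0.167],0],[[0,0,0],[0.014,0.142,-0.167],0],[[0,0,0],[0.014,0.142,-0.167],0],[[0,0,0],[0.014,0.142,-0.167],0]]' 15
python3 - <<'E'
from plant import r
from h import *
d,s=wrist(r,"w4");print(s["opening"],np.abs(s["qd"]).max())
cv2.imwrite("pics/w4s.png",d["image"][:,:,::-1])
im=d["image"];hsv=cv2.cvtColor(im,cv2.COLOR_RGB2HSV)
m=hsv[...,2]<60
for c in blobs(m,1500):print(cv2.boundingRect(c),cv2.contourArea(c))
E
```

```text
clock: 5.55
tool_pos: [0.4899, 0.1313, 0.1994]
eef_rot: [0.994, -0.111, 0.0, -0.002]
contact_force: [-0.6, 0.1, -0.3]
opening: 0.32
tcp [0.4899 0.1313 0.1994] x-axis [ 0.976 -0.22  -0.   ] y-axis [-0.22  -0.976 -0.003]
0.3197293531551259 0.01638489692271791
(294, 224, 346, 232) 26642.5
(0, 205, 640, 275) 60650.0
```

View pics/w4s.png

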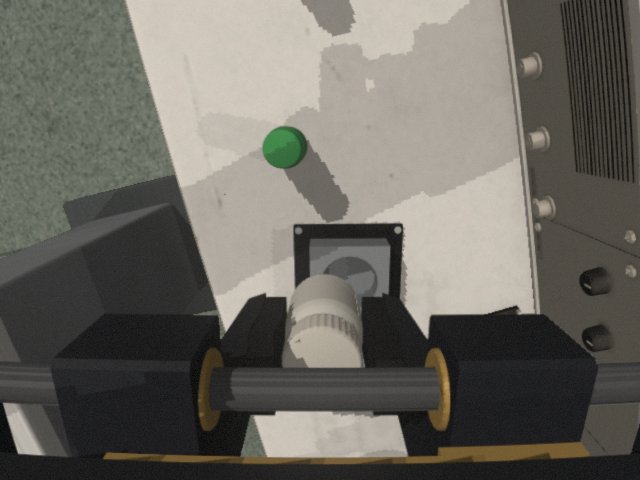

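The picture shows the green bottle (285,148), tray end (295–402, 224) with its large pocket (350,280), and the white bottle held upright between the fingers; its bottom near edge is about (323,276) and the cap's top near edge about (323,342).

```bash
python3 - <<'E'
from plant import r
from h import *
d=dict(np.load("w4.npz"));T=d["T_tool_cam"]
def tc(uv,z):
    c=T[:3,3];v=T[:3,:3]@ray(d,uv);return (c+v*(z-c[2])/v[2]).round(4)
print("bottom near",tc((323,276),.0325),"cap top near",tc((323,342),-.0195))
s=r.get_state()
# flange corners far end & jar pocket
for uv in((293.5,224.5),(403,223.5)):print("flange corner",cast(d,uv,.004).round(4))
for n in("pb",):print(tocmd(s,[.4869,.0291,.11],-.217))
E
```

```text
bottom near [-0.001  -0.0084  0.0325] cap top near [-0.0009 -0.005  -0.0195]
flange corner [0.4642 0.1319 0.004 ]
flange corner [0.5513 0.113  0.004 ]
(array([-0.0033,  0.0002, -0.0037]), array([0.0196, 0.1009, 0.089 ]))
```

```bash
python3 -m pendant '[[[-0.003,0,0],[0.01,0.045,0],0],[[-0.003,0,0],[0.021,0.094,0.03],0],[[-0.003,0,0],[0.021,0.094,0.08],0],[[-0.003,0,0],[0.021,0.094,0.114],0],[[-0.003,0,0],[0.021,0.094,0.125],0],[[-0.003,0,0],[0.021,0.094,0.13],0],[[-0.003,0,0],[0.021,0.094,0.13],0],[[-0.003,0,0],[0.021,0.094,0.13],0],[[-0.003,0,0],[0.021,0.094,0.13],0]]' 15
python3 - <<'E'
from plant import r
from h import *
d,s=wrist(r,"w5");print(s["opening"],s["tool_pos"],s["contact_force"])
E
```

```text
clock: 6.5
tool_pos: [0.4903, 0.0341, 0.0701]
eef_rot: [0.994, -0.111, 0.001, 0.0]
contact_force: [-0.6, 1.1, -0.3]
opening: 0.322
tcp [0.4903 0.0341 0.0701] x-axis [ 0.975 -0.221  0.002] y-axis [-0.221 -0.975  0.   ]
0.32244197265288826 [0.49033413 0.03411948 0.07012965] [-0.56974963  1.06428292 -0.30359817]
```

View pics/w5.png

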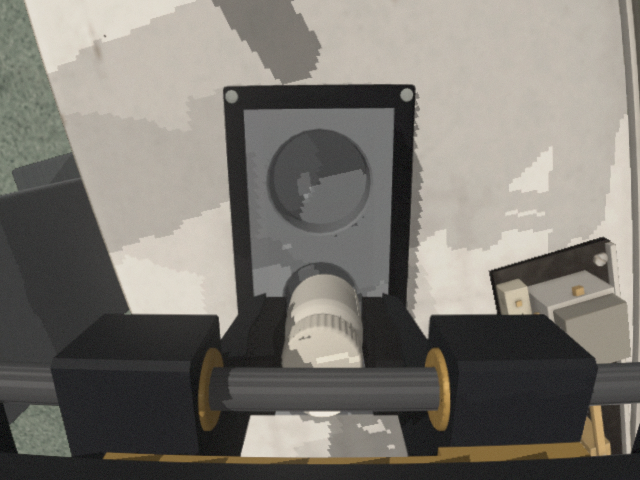

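The picture shows the large pocket's rim as a circle at about (319,181), radius 51; the bottle pocket's near rim is at (322,263), just under the bottle's bottom edge (323,276).

```bash
python3 - <<'E'
from h import *
d=dict(np.load("w5.npz"));T=d["T"];Tt=d["T_tool_cam"]; M=T@np.linalg.inv(Tt)
def tool(p):return (np.linalg.inv(M)@np.r_[p,1])[:3].round(4)
def tc(uv,z):
    c=Tt[:3,3];v=Tt[:3,:3]@ray(d,uv);return (c+v*(z-c[2])/v[2]).round(4)
for uv in((319,180.5),(268,180),(370,180),(319,129.5),(319,232)):p=cast(d,uv,.028);print("pj",uv,p.round(4),tool(p))
p=cast(d,(322,263),.028);print("pb near rim",p.round(4),tool(p),"centre tool y",tool(p)[1]+.017)
print("bottle bottom near",tc((323,276),.0325), tc((323,276),.0325)[1]+.015)
# flange far corners
q=[cast(d,u,.004) for u in((223,88.5),(415.5,86))];print(q,tool((q[0]+q[1])/2))
E
```

```text
pj (319, 180.5) [0.4985 0.0816 0.028 ] [-0.0026 -0.0481  0.0421]
pj (268, 180) [0.4773 0.0867 0.028 ] [-0.0244 -0.0484  0.0421]
pj (370, 180) [0.5198 0.077  0.028 ] [ 0.0192 -0.0483  0.0422]
pj (319, 129.5) [0.5032 0.1022 0.028 ] [-0.0025 -0.0693  0.0421]
pj (319, 232) [0.4934 0.0595 0.028 ] [-0.0027 -0.0255  0.0421]
pb near rim [0.4915 0.0452 0.028 ] [-0.0014 -0.0111  0.0421] centre tool y 0.005900000000000001
bottle bottom near [-0.001  -0.0084  0.0325] 0.0066
[array([0.46392527, 0.13043263, 0.004     ]), array([0.55097546, 0.11169819, 0.004     ])] [-0.0026 -0.0886  0.0661]
```

```bash
python3 -m pendant '[[[0,0.002,0],[-0.0015,-0.0005,0.003],0],[[0,0.002,0],[-0.0015,-0.0005,0.006],0],[[0,0.002,0],[-0.0015,-0.0005,0.01],0],[[0,0.002,0],[-0.0015,-0.0005,0.014],0],[[0,0.002,0],[-0.0015,-0.0005,0.018],0],[[0,0.002,0],[-0.0015,-0.0005,0.018],0]]' 15
```

```text
clock: 7.15
tool_pos: [0.4879, 0.0345, 0.0506]
eef_rot: [0.994, -0.111, 0.0, 0.001]
contact_force: [0.1, -0.4, -0.7]
opening: 0.322
```

```bash
python3 -m pendant '[[[0,0,0],[0,0,0.004],0],[[0,0,0],[0,0,0.007],0],[[0,0,0],[0,0,0.0095],0],[[0,0,0],[0,0,0.0105],0],[[0,0,0],[0,0,0.0105],0]]' 15
```

```text
clock: 7.65
tool_pos: [0.4882, 0.0345, 0.0408]
eef_rot: [0.994, -0.111, 0.001, 0.001]
contact_force: [0.1, 0.4, -0.1]
opening: 0.322
```

```bash
python3 -m pendant '[[[0,0,0],[0,0,0.001],0],[[0,0,0],[0,0,0.001],0.65],[[0,0,0],[0,0,0.001],0.65],[[0,0,0],[0,0,0.001],0.65],[[0,0,0],[0,0,0.001],0.65],[[0,0,0],[0,0,-0.03],0.65],[[0,0,0],[0,0,-0.08],0.65],[[0,0,0],[-0.01,-0.04,-0.11],1],[[0,0,0],[-0.02,-0.08,-0.14],1],[[0,0,0],[-0.03,-0.12,-0.16],1]]' 15
python3 - <<'E'
from plant import r
from h import *
d,s=wrist(r,"w6");
E
python3 -m pendant '[[[0,0,0],[-0.063,-0.254,-0.02],1],[[0,0,0],[-0.063,-0.254,-0.02],1],[[0,0,0],[-0.063,-0.254,-0.02],1],[[0,0,0],[-0.063,-0.254,-0.02],1],[[0,0,0],[-0.063,-0.254,-0.02],1],[[0,0,0],[-0.063,-0.254,-0.02],1],[[0,0,0],[-0.063,-0.254,-0.02],1],[[0,0,0],[-0.063,-0.254,-0.02],1]]' 15
python3 - <<'E'
from plant import r
from h import *
d,s=wrist(r,"w7");print(s["qd"].round(3))
im=d["image"];a=cv2.imread("pics/w6.png")
cv2.imwrite("pics/w67.png",cv2.resize(np.hstack([a,im[:,:,::-1]]),(800,300),interpolation=cv2.INTER_AREA))
hsv=cv2.cvtColor(im,cv2.COLOR_RGB2HSV)
g=cv2.GaussianBlur(cv2.cvtColor(im,cv2.COLOR_RGB2GRAY),(5,5),1.2)
C=cv2.HoughCircles(g,cv2.HOUGH_GRADIENT,1.2,40,param1=80,param2=22,minRadius=30,maxRadius=60)
for c in (C[0][:6] if C is not None else []):print(c.round(1),cast(d,c[:2],.045).round(4))
E
```

```text
clock: 8.65
tool_pos: [0.4856, 0.1591, 0.2026]
eef_rot: [0.994, -0.112, 0.002, 0.0]
contact_force: [1.4, 0.4, -0.4]
opening: 0.896
tcp [0.4856 0.1591 0.2026] x-axis [ 0.975 -0.223  0.004] y-axis [-0.223 -0.975  0.   ]
clock: 9.5
tool_pos: [0.4804, 0.4176, 0.2193]
eef_rot: [0.994, -0.112, 0.001, 0.002]
contact_force: [0.6, -1.0, -0.7]
opening: 0.999
tcp [0.4804 0.4176 0.2193] x-axis [ 0.975 -0.222  0.002] y-axis [-0.222 -0.975  0.004]
[ 0.027 -0.01   0.014  0.015 -0.002 -0.001 -0.001]
[557.4 393.   58. ] [0.6492 0.2191 0.045 ]
[310.2 227.4  30.4] [0.4692 0.4161 0.045 ]
[540.6 306.6  35.5] [0.639  0.3084 0.045 ]
[405.  318.6  34.7] [0.5269 0.3244 0.045 ]
```

View pics/w67.png

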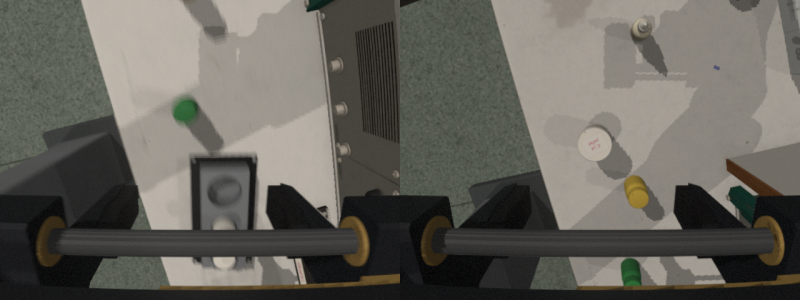

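w6 shows the bottle sitting in its pocket (225,235); w7 shows the jar lid at (312,229) full-scale, clear of its neighbours. Grasp the jar.

```bash
python3 -m pendant '[[[0.003,0,0],[-0.01,0.004,0.05],1],[[0.003,0,0],[-0.01,0.004,0.09],1],[[0.003,0,0],[-0.01,0.004,0.12],1],[[0.003,0,0],[-0.01,0.004,0.145],1],[[0.003,0,0],[-0.01,0.004,0.165],1],[[0.003,0,0],[-0.01,0.004,0.178],1],[[0.003,0,0],[-0.01,0.004,0.186],1],[[0.003,0,0],[-0.01,0.004,0.186],0.4],[[0.003,0,0],[-0.01,0.004,0.186],0.4],[[0.003,0,0],[-0.01,0.004,0.186],0.4]]' 18
python3 -m pendant '[[[0,0,0],[0,0,0],0.4],[[0,0,0],[0,0,0],0.2],[[0,0,0],[0,0,0],0.2],[[0,0,0],[0,0,0],0.2],[[0,0,0],[0,0,0],0.2]]' 18
```

```text
clock: 10.55
tool_pos: [0.4702, 0.4185, 0.0352]
eef_rot: [0.994, -0.111, 0.002, -0.002]
contact_force: [-0.3, 0.6, -0.5]
opening: 0.749
clock: 11.05
tool_pos: [0.4698, 0.4183, 0.0345]
eef_rot: [0.994, -0.111, 0.001, -0.001]
contact_force: [-0.4, -0.7, 4.3]
opening: 0.47
```

```bash
python3 -m pendant '[[[0,0,0],[0,0,0],0],[[0,0,0],[0,0,-0.03],0],[[0,0,0],[0,0,-0.07],0],[[0,0,0],[0.01,0.03,-0.1],0],[[0,0,0],[0.024,0.074,-0.1],0],[[0,0,0],[0.038,0.118,-0.1],0],[[0,0,0],[0.052,0.162,-0.1],0],[[0,0,0],[0.066,0.206,-0.1],0],[[0,0,0],[0.08,0.25,-0.1],0],[[0,0,0],[0.092,0.285,-0.1],0]]' 18
python3 -m pendant '[[[0,0,0],[0.008,0.023,0],0],[[0,0,0],[0.011,0.033,0.015],0],[[0,0,0],[0.011,0.033,0.03],0],[[0,0,0],[0.011,0.033,0.034],0],[[0,0,0],[0.011,0.033,0.034],0]]' 18
python3 - <<'E'
from plant import r
from h import *
d,s=wrist(r,"w8");print(s["opening"],s["contact_force"])
E
```

```text
clock: 12.05
tool_pos: [0.4957, 0.1163, 0.1335]
eef_rot: [0.994, -0.112, 0.001, 0.0]
contact_force: [0.4, -0.5, 0.1]
opening: 0.471
clock: 12.55
tool_pos: [0.4992, 0.0854, 0.0992]
eef_rot: [0.994, -0.111, 0.0, -0.001]
contact_force: [-0.2, 0.3, -0.2]
opening: 0.473
tcp [0.4992 0.0854 0.0992] x-axis [ 0.975 -0.22   0.001] y-axis [-0.22  -0.975 -0.002]
0.4726232897827469 [-0.21797932  0.27290507 -0.22762208]
```

View pics/w8.png

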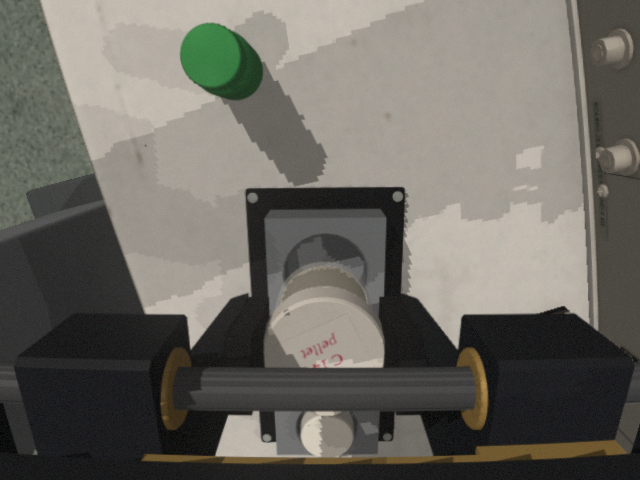

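Shows the packed bottle's cap (327,435), the jar held upright (bottom near edge (325,264), lid top near edge (325,298)) and the large pocket's near rim at (326,234), sides 283–369.

```bash
python3 - <<'E'
from h import *
d=dict(np.load("w8.npz"));T=d["T"];Tt=d["T_tool_cam"]; M=T@np.linalg.inv(Tt)
def tool(p):return (np.linalg.inv(M)@np.r_[p,1])[:3].round(4)
def tc(uv,z):
    c=Tt[:3,3];v=Tt[:3,:3]@ray(d,uv);return (c+v*(z-c[2])/v[2]).round(4)
print("pocket near",tool(cast(d,(326,234),.028))+[0,.022,0],"sides",tool(cast(d,(283,274),.028)),tool(cast(d,(369,274),.028)))
print("jar bottom c",tc((325,264),.0345)+[0,.02,0],"lid",tc((325,298),-.0105)+[0,.022,0])
q=[cast(d,u,.004) for u in((246,188.5),(405.5,187.5))];print("flange->pj",tool((q[0]+q[1])/2)+[0,.043,0])
print("prior pj",tool([.4985,.0812,.028]))
E
```

```text
pocket near [0.0005 0.0047 0.0713] sides [-0.0221  0.0044  0.0712] [0.0232 0.0045 0.0713]
jar bottom c [-0.0001  0.0069  0.0345] lid [-0.0002  0.0058 -0.0105]
flange->pj [0.0005 0.0053 0.0953]
prior pj [0.0002 0.0044 0.0712]
```

```bash
python3 -m pendant '[[[-0.002,0,0],[0.0005,-0.0012,0.015],0],[[-0.002,0,0],[0.0005,-0.0012,0.025],0],[[-0.002,0,0],[0.0005,-0.0012,0.03],0],[[-0.002,0,0],[0.0005,-0.0012,0.034],0],[[-0.002,0,0],[0.0005,-0.0012,0.038],0],[[-0.002,0,0],[0.0005,-0.0012,0.042],0],[[-0.002,0,0],[0.0005,-0.0012,0.045],0],[[-0.002,0,0],[0.0005,-0.0012,0.045],0]]' 18
```

```text
clock: 13.4
tool_pos: [0.5003, 0.0862, 0.0544]
eef_rot: [0.994, -0.111, 0.001, 0.0]
contact_force: [-0.6, 0.2, -0.1]
opening: 0.467
```

Jar bottom is at about 20 mm, within the pocket, no force. Continue down.

```bash
python3 -m pendant '[[[0,0,0],[0,0,0.004],0],[[0,0,0],[0,0,0.007],0],[[0,0,0],[0,0,0.0095],0],[[0,0,0],[0,0,0.0115],0],[[0,0,0],[0,0,0.012],0],[[0,0,0],[0,0,0.012],0]]' 18
```

```text
clock: 14.0
tool_pos: [0.5004, 0.0862, 0.0427]
eef_rot: [0.994, -0.111, 0.001, 0.0]
contact_force: [-0.3, -0.3, 0.8]
opening: 0.471
```

```bash
python3 -m pendant '[[[0,0,0],[0,0,0.001],0],[[0,0,0],[0,0,0.001],0.75],[[0,0,0],[0,0,0.001],0.75],[[0,0,0],[0,0,0.001],0.75],[[0,0,0],[0,0,0.001],0.75],[[0,0,0],[0,0,-0.03],0.75],[[0,0,0],[0,0,-0.08],0.75],[[0,0,0],[0,-0.03,-0.13],1],[[0,0,0],[0,-0.06,-0.17],1],[[0,0,0],[0,-0.06,-0.17],1]]' 18
python3 -m pendant '[[[0,0,0],[0,0,0],1],[[0,0,0],[0,0,0],1],[[0,0,0],[0,0,0],1]]'
python3 - <<'E'
from plant import r
from h import *
d,s=wrist(r,"w9");cv2.imwrite("pics/w9c.png",cv2.resize(d["image"][100:360,180:480,::-1],(600,520)))
E
```

```text
clock: 15.0
tool_pos: [0.5161, 0.1505, 0.2178]
eef_rot: [0.994, -0.109, 0.005, -0.004]
contact_force: [0.4, 1.4, 0.3]
opening: 0.992
clock: 15.3
tool_pos: [0.5122, 0.1427, 0.2108]
eef_rot: [0.994, -0.112, -0.001, 0.002]
contact_force: [-0.1, 0.3, -0.1]
opening: 1.0
tcp [0.5122 0.1427 0.2108] x-axis [ 0.975 -0.223 -0.001] y-axis [-0.223 -0.975  0.004]
```

View pics/w9c.png

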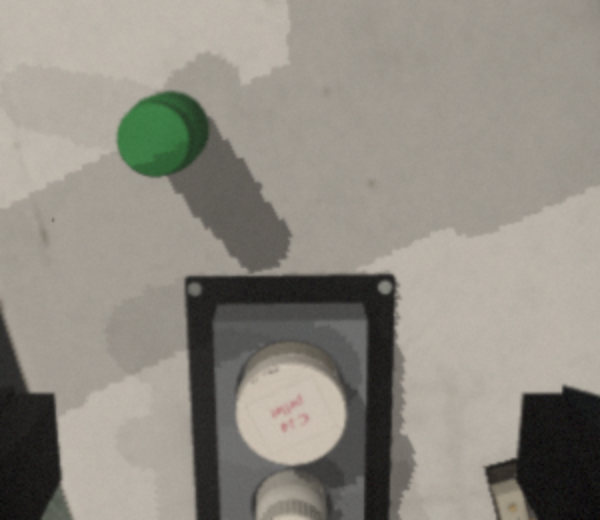

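Both stand in their pockets: the jar lid at crop (292,411), bottle cap below it (290,500), level. Now to the cover.

```bash
python3 -m pendant '[[[0.004,0,0],[0.1,0.401,-0.06],1],[[0.004,0,0],[0.1,0.401,-0.06],1],[[0.004,0,0],[0.1,0.401,-0.06],1],[[0.004,0,0],[0.1,0.401,-0.06],1],[[0.004,0,0],[0.1,0.401,-0.06],1],[[0.004,0,0],[0.1,0.401,-0.06],1],[[0.004,0,0],[0.1,0.401,-0.06],1],[[0.004,0,0],[0.1,0.401,-0.06],1],[[0.004,0,0],[0.1,0.401,-0.06],1],[[0.004,0,0],[0.1,0.401,-0.06],1]]'
python3 -m pendant '[[[0,0,0],[0,0,0],1],[[0,0,0],[0,0,0],1],[[0,0,0],[0,0,0],1]]'
python3 - <<'E'
from plant import r
from h import *
print("jar lid chk",cast(dict(np.load("w9.npz")),(326,305.5),.053).round(4))
d,s=wrist(r,"w10");im=d["image"];hsv=cv2.cvtColor(im,cv2.COLOR_RGB2HSV)
m=((hsv[...,0]>100)&(hsv[...,0]<125)&(hsv[...,1]>150)).astype(np.uint8)
c=max(blobs(m),key=cv2.contourArea);print(cv2.boundingRect(c))
h=cv2.approxPolyDP(cv2.convexHull(c),4,True)[:,0];print(h.tolist())
for p in h:print(p,cast(d,p,.064).round(4),cast(d,p,0).round(4))
x,y,w,hh=cv2.boundingRect(c)
cv2.imwrite("pics/w10.png",im[:,:,::-1])
E
```

```text
clock: 16.35
tool_pos: [0.5204, -0.2731, 0.2714]
eef_rot: [0.993, -0.115, 0.0, -0.001]
contact_force: [0.2, 0.2, -0.2]
opening: 1.002
clock: 16.65
tool_pos: [0.5223, -0.2662, 0.2728]
eef_rot: [0.994, -0.11, 0.001, -0.002]
contact_force: [0.6, 0.0, 0.1]
opening: 0.998
jar lid chk [0.4995 0.0828 0.053 ]
tcp [ 0.5223 -0.2662  0.2728] x-axis [ 0.976 -0.218  0.001] y-axis [-0.218 -0.976 -0.005]
(296, 209, 81, 158)
[[373, 209], [374, 366], [312, 366], [297, 218]]
[373 209] [ 0.5635 -0.2699  0.064 ] [ 0.5684 -0.2829  0.    ]
[374 366] [ 0.5366 -0.4164  0.064 ] [ 0.5366 -0.4565 -0.    ]
[312 366] [ 0.4799 -0.4035  0.064 ] [ 0.4694 -0.4412  0.    ]
[297 218] [ 0.4996 -0.2634  0.064 ] [ 0.4927 -0.2753  0.    ]
```

View pics/w10.png

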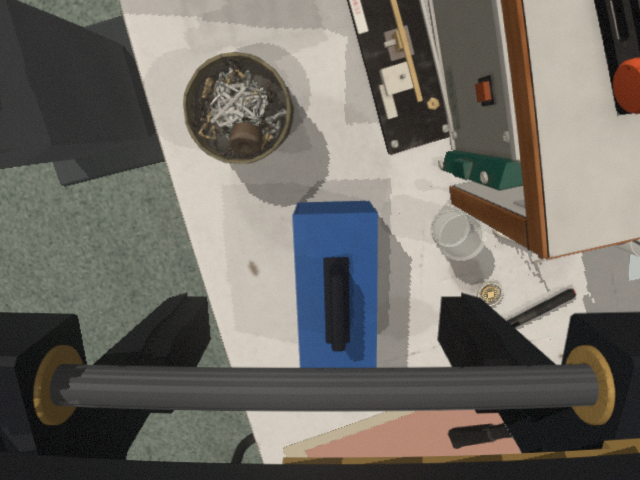

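Shows the cover (294–377, 203–366) with its fin (324–350, 257–352), the near top edge at row about 213; tin (238,108), beaker (459,232), cap/dropper (490,293).

```bash
python3 - <<'E'
from plant import r
from h import *
d=dict(np.load("w10.npz"));im=d["image"];s=r.get_state()
hsv=cv2.cvtColor(im,cv2.COLOR_RGB2HSV);m=((hsv[...,0]>100)&(hsv[...,0]<125)&(hsv[...,1]>150))
for rr in(208,216,225):print(rr,im[rr,330],end=" ")
print([int(v) for v in im[200:222,320].sum(1)])
L=[];Rr=[]
for y in range(225,360,5):
    xs=np.where(m[y,280:400])[0]+280
    L.append(cast(d,(xs[0]-.5,y),.064));Rr.append(cast(d,(xs[-1]+.5,y),.064))
L=np.array(L);Rr=np.array(Rr)
for n,P in(("L",L),("R",Rr)):
    a=np.polyfit(P[:,1],P[:,0],1);print(n,"yaw",-np.arctan(a[0]).round(4),"resid",np.std(P[:,0]-np.polyval(a,P[:,1])).round(5),"x at y=-.34",np.polyval(a,-.34).round(4))
for p in((294.5,213.5),(377,212)):print("near top edge",cast(d,p,.064).round(4))
k=(im.max(2)<45);k[:250]=0;k[355:]=0;k[:,:318]=0;k[:,358:]=0
for y in range(256,354,8):
    xs=np.where(k[y])[0];print(y,xs.min() if len(xs) else None,xs.max() if len(xs) else None,end="; ")
E
```

```text
208 [42 62 93] 216 [ 55  88 137] 225 [ 54  85 134] [453, 410, 246, 204, 202, 202, 206, 203, 206, 203, 208, 205, 211, 222, 254, 278, 285, 289, 282, 273, 272, 278]
L yaw -0.1685 resid 0.00345 x at y=-.34 0.4874
R yaw -0.1953 resid 0.00032 x at y=-.34 0.5525
near top edge [ 0.4984 -0.2592  0.064 ]
near top edge [ 0.5663 -0.2731  0.064 ]
256 None None; 264 325 347; 272 325 348; 280 326 348; 288 325 348; 296 326 348; 304 327 348; 312 326 348; 320 326 348; 328 326 348; 336 327 348; 344 333 344; 352 None None;
```

```bash
python3 -m pendant '[[[-0.005,0,-0.02],[0.011,0.045,0.03],1],[[-0.005,0,-0.02],[0.011,0.0775,0.06],1],[[-0.005,0,-0.02],[0.011,0.0775,0.1],1],[[-0.005,0,-0.02],[0.011,0.0775,0.13],1],[[-0.005,0,-0.02],[0.011,0.0775,0.145],1],[[-0.005,0,-0.02],[0.011,0.0775,0.145],1],[[-0.005,0,-0.02],[0.011,0.0775,0.145],1],[[-0.005,0,-0.02],[0.011,0.0775,0.145],1]]' 35
python3 - <<'E'
from plant import r
from h import *
s=r.get_state();print(s["tool_pos"],tocmd(s,[.5163,-.3433,.0755],-.2),np.abs(s["qd"]).max())
E
```

```text
clock: 17.5
tool_pos: [0.5176, -0.3459, 0.1296]
eef_rot: [0.995, -0.101, 0.003, 0.001]
contact_force: [-1.3, 0.7, 0.3]
opening: 1.001
[ 0.51760952 -0.34588909  0.1295916 ] (array([ 0.0019, -0.0053, -0.0024]), array([-0.0021, -0.0024,  0.0541])) 0.003229902994418447
```

```bash
python3 -m pendant '[[[0.002,-0.005,0],[-0.002,-0.0025,0.02],1],[[0.002,-0.005,0],[-0.002,-0.0025,0.035],1],[[0.002,-0.005,0],[-0.002,-0.0025,0.047],1],[[0.002,-0.005,0],[-0.002,-0.0025,0.053],1],[[0.002,-0.005,0],[-0.002,-0.0025,0.0535],1],[[0.002,-0.005,0],[-0.002,-0.0025,0.0535],0.4],[[0.002,-0.005,0],[-0.002,-0.0025,0.0535],0.2],[[0.002,-0.005,0],[-0.002,-0.0025,0.0535],0],[[0.002,-0.005,0],[-0.002,-0.0025,0.0535],0],[[0.002,-0.005,0],[-0.002,-0.0025,0.0535],0]]' 35
python3 -m pendant '[[[0,0,0],[0,0,0],0],[[0,0,0],[0,0,0],0],[[0,0,0],[0,0,0],0],[[0,0,0],[0,0,0],0],[[0,0,0],[0,0,0],0],[[0,0,0],[0,0,0],0]]' 35
python3 - <<'E'
from plant import r
from h import *
s=r.get_state();print(s["tool_pos"],s["moment"],tocmd(s,[.5163,-.3433,.0755],-.2),np.abs(s["qd"]).max())
E
```

```text
clock: 18.5
tool_pos: [0.5149, -0.3432, 0.0744]
eef_rot: [0.995, -0.101, -0.001, -0.001]
contact_force: [0.7, 0.9, 0.4]
opening: 0.566
clock: 19.1
tool_pos: [0.5146, -0.3431, 0.074]
eef_rot: [0.995, -0.101, -0.002, -0.001]
contact_force: [-1.1, -0.5, -1.5]
opening: 0.132
[ 0.51461878 -0.34305049  0.07400981] [-0.03620732 -0.04960657 -0.00120546] (array([-0.0009,  0.0034, -0.003 ]), array([ 0.0017, -0.0001, -0.0015])) 0.004643576441588505
```

Fin gripped (12 mm). Lift gently.

```bash
python3 -m pendant '[[[0,0.003,0],[0,0,-0.005],0],[[0,0.003,0],[0,0,-0.015],0],[[0,0.003,0],[0,0,-0.035],0],[[0,0.003,0],[0,0,-0.06],0],[[0,0.003,0],[0,0,-0.085],0],[[0,0.003,0],[0,0,-0.105],0],[[0,0.003,0],[0,0,-0.117],0],[[0,0.003,0],[0,0,-0.12],0],[[0,0.003,0],[0,0,-0.12],0],[[0,0.003,0],[0,0,-0.12],0]]' 35
python3 - <<'E'
from plant import r
from h import *
s=r.get_state();print(s["tool_pos"],s["contact_force"],s["moment"],s["opening"],tocmd(s,[.4893,.0385,.194],-.214))
E
```

```text
clock: 20.1
tool_pos: [0.5144, -0.3431, 0.1932]
eef_rot: [0.995, -0.101, -0.001, -0.001]
contact_force: [-0.4, -0.3, -1.3]
opening: 0.132
[ 0.51437892 -0.34313889  0.19316275] [-0.44267357 -0.30011324 -1.31506632] [-0.07874399 -0.04239465  0.02582778] 0.13195419798271388 (array([-0.0012,  0.0019,  0.011 ]), array([-1.015e-01, -3.688e-01, -2.000e-04]))
```

```bash
python3 -m pendant '[[[-0.001,0.002,0.011],[-0.003,-0.01,0],0],[[-0.001,0.002,0.011],[-0.008,-0.03,0],0],[[-0.001,0.002,0.011],[-0.0165,-0.06,0],0],[[-0.001,0.002,0.011],[-0.025,-0.09,0],0],[[-0.001,0.002,0.011],[-0.033,-0.12,0],0],[[-0.001,0.002,0.011],[-0.0413,-0.15,0],0],[[-0.001,0.002,0.011],[-0.0495,-0.18,0],0],[[-0.001,0.002,0.011],[-0.058,-0.21,0],0],[[-0.001,0.002,0.011],[-0.066,-0.24,0],0],[[-0.001,0.002,0.011],[-0.0743,-0.27,0],0]]' 35
python3 -m pendant '[[[0,0,0],[-0.0083,-0.03,0],0],[[0,0,0],[-0.0165,-0.06,0],0],[[0,0,0],[-0.0228,-0.083,0],0],[[0,0,0],[-0.0258,-0.094,0],0],[[0,0,0],[-0.027,-0.098,0],0],[[0,0,0],[-0.0272,-0.0988,0],0],[[0,0,0],[-0.0272,-0.0988,0],0],[[0,0,0],[-0.0272,-0.0988,0],0]]' 35
python3 - <<'E'
from plant import r
from h import *
d,s=wrist(r,"w11");print(s["tool_pos"],s["contact_force"],s["opening"],tocmd(s,[.4893,.0385,.194],-.214),tocmd(s,[.4893,.0385,.149],-.214))
t=r.snapshot("scene");t2=r.snapshot("top")
np.savez("scene11.npz",**{k:np.array(v) for k,v in t.items()})
A=cv2.resize(t["image"][140:380,160:480],(640,480));B=cv2.resize(t2["image"][180:330,250:450],(640,480))
cv2.imwrite("pics/w11all.png",cv2.resize(np.vstack([np.hstack([d["image"],A]),np.hstack([B,t["image"]])])[:,:,::-1],(800,600),interpolation=cv2.INTER_AREA))
E
```

```text
clock: 21.1
tool_pos: [0.4958, -0.0617, 0.194]
eef_rot: [0.994, -0.107, 0.0, -0.0]
contact_force: [0.6, 0.1, -1.9]
opening: 0.129
clock: 21.9
tool_pos: [0.4912, 0.037, 0.1941]
eef_rot: [0.994, -0.108, 0.001, 0.001]
contact_force: [-0.5, -0.0, -1.4]
opening: 0.132
tcp [0.4912 0.037  0.1941] x-axis [ 0.977 -0.215  0.002] y-axis [-0.215 -0.977  0.001]
[0.49118182 0.03698975 0.19414588] [-0.46457147 -0.0145626  -1.36503151] 0.13164393862795754 (array([ 0.001 , -0.0018, -0.0023]), array([-0.0022, -0.0011,  0.0001])) (array([ 0.001 , -0.0018, -0.0023]), array([-0.0022, -0.0011,  0.0451]))
```

View pics/w11all.png

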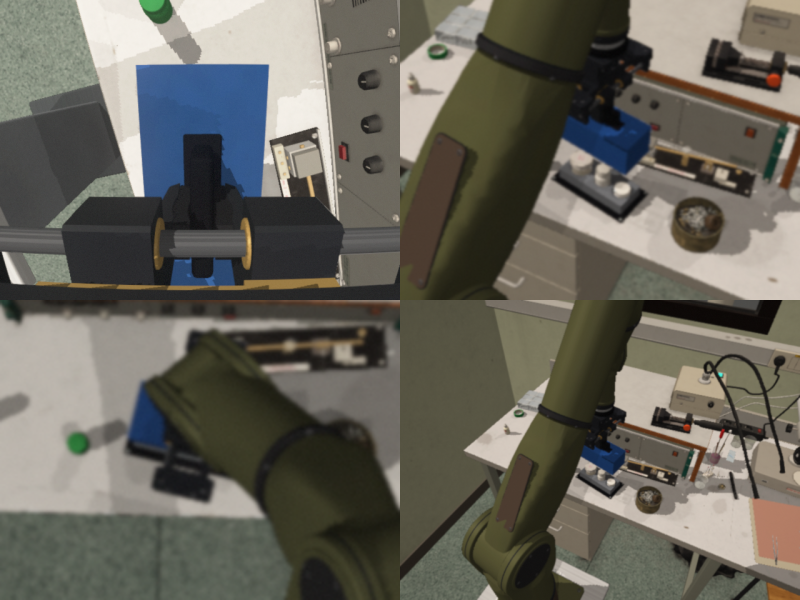

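Last view: the cover is held level over the tray (wrist: near top edge row ~104, cols 219–430), packed items and the blue jar upright beneath it, tin untouched. Check the cover's offset in the grip numerically, then correct and lower.

```bash
python3 - <<'E'
from plant import r
from h import *
d=dict(np.load("w11.npz"));im=d["image"];Tt=d["T_tool_cam"]
def tc(uv,z):
    c=Tt[:3,3];v=Tt[:3,:3]@ray(d,uv);return (c+v*(z-c[2])/v[2]).round(4)
hsv=cv2.cvtColor(im,cv2.COLOR_RGB2HSV);m=((hsv[...,0]>100)&(hsv[...,0]<125)&(hsv[...,1]>130))
for x in(235,320,415):y=np.where(m[60:200,x])[0][0]+60;print("near",x,y,tc((x,y-.5),.010), im[y-1:y+8,x].sum(1))
for y in(130,180,230,280):
    xs=np.where(m[y,180:460])[0]+180;print(y,xs[0],xs[-1],tc((xs[0]-.5,y),.01),tc((xs[-1]+.5,y),.01))
s=r.get_state();print(tocmd(s,[.4893,.0385,.149],-.214))
E
```

```text
near 235 105 [-0.0305 -0.0778  0.01  ] [395 369 365 344 322 314 323 314 313]
near 320 104 [-0.0018 -0.0779  0.01  ] [338 301 307 305 302 291 298 298 289]
near 415 104 [ 0.0303 -0.078   0.01  ] [384 308 287 300 291 289 296 286 285]
130 220 427 [-0.0363 -0.0694  0.01  ] [ 0.035  -0.0693  0.01  ]
180 223 424 [-0.0363 -0.0523  0.01  ] [ 0.0349 -0.0522  0.01  ]
230 227 421 [-0.0359 -0.0341  0.01  ] [ 0.0349 -0.034   0.01  ]
280 230 418 [-0.0361 -0.0148  0.01  ] [ 0.035  -0.0147  0.01  ]
(array([ 0.0004, -0.002 , -0.0015]), array([-0.0022, -0.0005,  0.0453]))
```

```bash
python3 -m pendant '[[[0,-0.002,-0.001],[-0.0016,-0.0013,0.01],0],[[0,-0.002,-0.001],[-0.0016,-0.0013,0.02],0],[[0,-0.002,-0.001],[-0.0016,-0.0013,0.03],0],[[0,-0.002,-0.001],[-0.0016,-0.0013,0.038],0],[[0,-0.002,-0.001],[-0.0016,-0.0013,0.043],0],[[0,-0.002,-0.001],[-0.0016,-0.0013,0.045],0],[[0,-0.002,-0.001],[-0.0016,-0.0013,0.045],0],[[0,-0.002,-0.001],[-0.0016,-0.0013,0.045],0],[[0,-0.002,-0.001],[-0.0016,-0.0013,0.045],0]]' 35
python3 - <<'E'
from plant import r
from h import *
d,s=wrist(r,"w12");print(s["tool_pos"],s["contact_force"],s["opening"],tocmd(s,[.4892,.0394,.149],-.214),np.abs(s["qd"]).max())
q=r.snapshot("top");a=dict(np.load("top0.npz"))["image"].astype(int);D=np.abs(q["image"].astype(int)-a).sum(2)
for n,(u,v) in dict(tin=(421,255),green=(289,251),yellow=(238,237),dropper=(500,187),beaker=(478,195)).items():print(n,D[v-10:v+10,u-10:u+10].mean().round(1))
sc=r.snapshot("scene");c=sc["image"];p=dict(np.load("scene11.npz"))["image"].astype(int)
print("scene diff boxes",[cv2.boundingRect(k) for k in blobs((np.abs(c.astype(int)-p).sum(2)>120),60)])
E
```

```text
clock: 22.95
tool_pos: [0.4903, 0.0401, 0.1497]
eef_rot: [0.994, -0.106, 0.0, -0.0]
contact_force: [-0.2, 1.1, -1.1]
opening: 0.131
tcp [0.4903 0.0401 0.1497] x-axis [ 0.977 -0.211  0.001] y-axis [-0.211 -0.977 -0.   ]
[0.49025376 0.04008411 0.14965919] [-0.17009083  1.12344474 -1.14778038] 0.1308095137628001 (array([-0.0002, -0.0008,  0.0009]), array([-0.0009,  0.0009,  0.0007])) 0.0019518026866921726
tin 113.6
green 27.6
yellow 57.6
dropper 109.9
beaker 33.6
scene diff boxes [(542, 415, 31, 13), (541, 310, 18, 10), (436, 308, 25, 18), (359, 297, 21, 19), (535, 281, 22, 6), (331, 264, 26, 31), (285, 251, 45, 34), (316, 240, 18, 14), (329, 227, 31, 30), (332, 213, 13, 14), (345, 199, 13, 14), (339, 142, 24, 54), (172, 121, 73, 150), (343, 100, 19, 37), (363, 39, 19, 43), (270, 2, 16, 35)]
```

```bash
python3 -m pendant '[[[0,0,0.001],[-0.0009,0.0009,0.0007],0],[[0,0,0.001],[-0.0009,0.0009,0.0007],0],[[0,0,0.001],[-0.0009,0.0009,0.0007],0],[[0,0,0.001],[-0.0009,0.0009,0.0007],0],[[0,0,0.001],[-0.0009,0.0009,0.0007],0]]' 35
python3 - <<'E'
from plant import r
from h import *
d=dict(np.load("scene11.npz"));print("tin now",cast(d,(399,307),.059).round(3))
s=r.get_state();print(s["tool_pos"],s["contact_force"],s["opening"],tocmd(s,[.4892,.0394,.149],-.214),np.abs(s["qd"]).max())
E
```

```text
clock: 23.6
tool_pos: [0.489, 0.0394, 0.1486]
eef_rot: [0.994, -0.107, 0.0, 0.0]
contact_force: [-0.1, -0.1, -1.2]
opening: 0.128
tin now [ 0.475 -0.16   0.059]
[0.48896375 0.03940933 0.14863373] [-0.09909476 -0.0919035  -1.16463695] 0.12761268209050736 (array([ 0.    , -0.0001,  0.0001]), array([ 0.0002, -0.    , -0.0004])) 0.0013795594440248523
```

Pose is on target, level and still; the tin reads within eyeballing error of where it started.

```bash
python3 -c "
from plant import r
print(r.finish_job())"
```

```text
the job is handed in; nothing more can be done
None
```

The job is handed in, at about 23.6 s on the clock. The white bottle and the large jar are released in their pockets. The cover, held by its fin, was carried over the tin and hovers over the tray.

**Final hover:**
- The gripper is within about 0.5 mm of its target position, and tilt and yaw errors are about 0.0001 rad.
- The cover's rim works out at about 74.6 mm above the bench, so roughly 15 mm above the bottle's cap.
- The force reading is only about the cover's weight, the arm is still, and the fin grip is steady at 35 N.

**Packed items:** Both went down to full depth with almost no force. The later pictures show them upright, with the blue jar still in its pocket.

**Checks that were weak or disagreed:**
- **Bottle position:** Estimates of where the bottle sat between the jaws differed by 3 to 5 mm. I used the value from the close view, and it went in freely.
- **Tin:** Its last reading differed by 4 to 6 mm from earlier, on a pixel picked by eye in the scene picture. The rim passed about 6 cm above the tin with no contact force.
- **Tin, beaker and dropper:** The before-and-after comparison in the top camera was inconclusive: the tin was hidden by the arm, and large pixel differences showed at the dropper's spot. I did not resolve those, but no move went near the beaker or the dropper.

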